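# Set the preset wheels to the job's dot plates and throw the lever

### The job

Turn each of the three dot wheels on the preset box until the face lying level on top shows as many dots as the dot plate lying in line with that wheel on the far side of the deck. When all three wheels are right, and not before, throw the lever on the left of the box fully over, away from the robot, to load the setting. Leave the wheels as set and do not disturb the bowl, stone and tools.

Things in the scene. Friction and masses are not known exactly. Their poses are not given: they have to be found in the camera images.
- bank: Fixed grey preset box. Origin: on the bench under the middle wheel; x away from the robot (at yaw 0), y left. Housing x -60 to +105 mm, y +-85, flat deck 70 mm high; on its left a step (x +-65, y 85 to 165, 30 mm high) bears the lever. Three equal wheels stand half out of the deck on one axle along y; steel bearing cheeks (7 mm thick, x +-15) beside them reach 91 mm height.
- axle_left (a point): Centre of the left wheel, on the axle (bank x = 0, y = +50 mm, 75 mm above the bench); does not turn, axes as the box. Each wheel: 26 mm wide, five flat white faces 26 mm from the axle with 1 to 5 black dots (2.8 mm radius); between neighbouring faces a black radial fin, 8 mm thick, 26 mm wide, its tip 50 mm from the axle.
- axle_middle (a point): The same for the middle wheel (bank y = 0).
- axle_right (a point): The same for the right wheel (bank y = -50 mm).
- wheel_left (a joint): Angle of the left wheel, rad. The face with n dots lies level on top at (n - 1) x 1.2566; two fins then lean 0.628 to either side of upright. Grows as the wheel's top moves to bank +x. Turned by pushing a fin along x (under 2 N at its tip); no detents, stays where it is left. Stops at -0.4 and 5.43: it cannot pass directly between 5 and 1.
- wheel_middle (a joint): Angle of the middle wheel, rad; as the left wheel.
- wheel_right (a joint): Angle of the right wheel, rad; as the left wheel.
- plate_2: Fixed white plate with 2 black dots, 32 x 34 x 4 mm, flat on the deck in one of the three plate holders on the far side of the wheels; it belongs to the wheel with the same bank y. Origin: centre of its underside.
- plate_3: Fixed white plate with 3 black dots, 32 x 34 x 4 mm, flat on the deck in one of the three plate holders on the far side of the wheels; it belongs to the wheel with the same bank y. Origin: centre of its underside.
- plate_4: Fixed white plate with 4 black dots, 32 x 34 x 4 mm, flat on the deck in one of the three plate holders on the far side of the wheels; it belongs to the wheel with the same bank y. Origin: centre of its underside.
- holder_left (a point): Centre of the plate holder of the left wheel, on the deck, 70 mm high: bank x = 78 mm, y = +50 mm. The plate lying here tells this wheel's number.
- holder_middle (a point): Centre of the plate holder of the middle wheel, on the deck, 70 mm high: bank x = 78 mm, y = +0 mm. The plate lying here tells this wheel's number.
- holder_right (a point): Centre of the plate holder of the right wheel, on the deck, 70 mm high: bank x = 78 mm, y = -50 mm. The plate lying here tells this wheel's number.
- lever (a joint): Lever angle, rad: 0 leaning towards the box's -x (0.5 rad off upright), 1.0 fully over to +x; stays where it is left and moves at about 1 N on the ball.
- lever_tip (a point): Centre of the 26 mm black ball at the lever's end, 70 mm from the pivot; the steel stem is 10 mm thick. The pivot lies at bank x = 0, y = 128 mm, 52 mm above the bench, its axis along y.
- bowl: Bystander: loose green enamel bowl, 150 mm across, 50 mm high. Origin: centre of its underside.
- nodule: Bystander: loose grey-brown rounded stone, 72 mm across, 42 mm high. Origin: centre of its underside.
- brush: Bystander: loose brush lying on the bench, about 0.2 m long, along its x. Origin: underside, at its middle.
- chisel: Bystander: loose hand chisel with a wooden handle and thin steel blade, lying on the bench, about 0.2 m long, along its x. Origin: underside, at its middle.

How it is judged:
By the outcome, as a careful person would: the job done as asked, in the order asked, and still so for the second after the job is handed in, with the robot touching nothing.
It also fails if it takes over 64 s, if anything falls off the work surface, if the arm or the gripper's body presses on something with over 40 N, if the wrist force passes 120 N, or if a joint passes its speed limit or range.

### The arm

A 6-joint arm with a two-finger parallel gripper is mounted at the origin on the work surface. World frame = base frame: x ahead of the robot, y to its left, z up, the work surface at z = 0. Lengths are in m, angles in rad, forces in N, time in s.
With the tool pointing down it reaches from about 0.4 to 0.825 m from the base axis. Payload 7 kg.
Tool frame: the origin (TCP) lies on the centre line of the jaws, within the pads' length; the fingertips stand 22 mm ahead of it and the grasp point (between the pads) lies 3 mm ahead of it; z points along the fingers, y is the line along which they close (so a half turn about z gives the same grasp; the last joint's range is limited). The gripper opens to 88 mm and grips with 3 to 60 N. Pads are 19 mm wide; open, the fingers measure 130 mm over their backs; the gripper's body (78 mm by 193 mm) begins 47 mm behind the grasp point.
Start: joints at [-1.014, 0.359, 0.012, 0, -1.224, -0.288], TCP at [0.179, -0.651, 0.249] pointing down, gripper open.
Joint ranges: [-3.07, 3.07], [-1.43, 2.12], [-1.02, 1.25], [-3.03, 1.67], [-3.05, -0], [-3.03, 3.03]. Speed limits (rad/s): [2.39, 2.39, 3.01, 3.14, 3.14, 3.14].

### API

Orientations are given as [roll, pitch, yaw] about the fixed x, y, z axes, in that order (R = Rz(yaw) Ry(pitch) Rx(roll)).
In Python, from station import monitor, viewer, order gives the robot as it stands. The module is installed in compiled form; this text tells all that it offers.
- The arm moves only by the tool servo_tool, never from a script. Its argument "targets" is a list of rows, each an object with "angular": the turn, a rotation vector about the tool's x, y, z in degrees, a list of three; "xyz": the shift along the tool's x, y, z in cm, a list of three; "claw": the finger opening in cm, from 0 to 8.76. A call has 1 to 20 rows; each row shifts and turns the commanded pose from where the row before left it, along the tool's axes as they then stand; what a row does not reach is not made up. A row lasts 1/10 s, in which the tool goes at most 50 mm and 8.59 degrees, less where a joint would pass 70% of its speed; a pose out of reach is approached as far as the arm can. A call is refused whole if a number of a shift passes 5 or a number of a turn 8.59, either way. A call with a gripper value outside its range is refused whole. The fingers move at their own pace and stop on an object; "force" is the grip in N (left out, the last holds). Time passes only in rows, so rows that do not move let the fingers close. It gives the time, the measured TCP pose, the force, the opening and the grip force at its end, in the units of the state.
- monitor.get_state(): the state, without advancing time (a new reading comes with each control period).
- viewer.grab_frame(name): name is "scene" or "top"; returns a dict with "color" (384x512x3 uint8, blue, green, red), "fovy" (degrees; the focal length in pixels is half the picture's height over the tangent of half this angle, whatever the lens; pixels are square), "cx", "cy" (the principal point, pixels), "R" (3x3) and "t" (3): a world point X has camera coordinates R X + t. Camera axes: x right, y down, z forward; pixel columns grow to the right and rows downward; lengths in m; the calibration is good to about 2 mm. A picture is of the moment at which its call begins. There is no depth.
- order.job_done(): hands the job in; it is judged then, once.
The state is a dict: "t": time; "q": joint angles; "qd": joint speeds; "joint_efforts": joint torques, N m; "eef_pos": TCP position; "ee_rot": TCP orientation; "force": force on the tool from outside, world axes, zero at the start; "moment": the same for the moment, N m; "width": finger opening in m; "gripper_force": force on a finger pad.
Only numpy, scipy, OpenCV 4.12 (cv2) and the standard library are available. Lean on these libraries where they do the work, as an engineer would, in place of code of your own. Each camera call takes 0.05 s, during which the arm holds its last target. There are 200 camera calls.

## Working session

There is one attempt and no reset: what is moved stays moved. The work goes in short steps, Python scripts to look and compute and a tool call to move; the robot and the scene stay as the last step left them, time stands still between calls to the robot, and variables do not carry over. Pictures are saved under pics/ and viewed, at most 10 in all, crops included, and the job is handed in when it is done.

Besides the shell and the picture viewer there is one more tool, called after ">>>" as name([rows], argument=value, ...), one row to a line, values as JSON. servo_tool: Moves the arm, as the interface text tells. Its arguments: {"type":"object","properties":{"targets":{"type":"array"},"force":{"type":"number"}},"required":["targets"]}

```bash
mkdir -p pics; python3 - <<'E'
from station import monitor, viewer
import cv2, numpy as np
s=monitor.get_state();print(s['t'],s['eef_pos'],s['ee_rot'],s['width'])
for n in('scene','top'):
    f=viewer.grab_frame(n);cv2.imwrite(f'pics/{n}0.png',f['color']);print(n,f['fovy'],f['cx'],f['cy'],f['R'],f['t'])
    np.savez(f'pics/{n}0.npz',**f)
E
```

```text
0.0 [ 0.17911183 -0.65034196  0.24760855] [ 3.13993939e+00 -1.42490527e-04 -2.87294974e+00] 0.08769200073708193
scene 57.788199669052474 255.7378568058376 190.04396763786272 [[-0.12023665  0.99267721  0.01162352]
 [ 0.68223439  0.09112898 -0.72543211]
 [-0.72117916 -0.07929356 -0.68819558]] [ 0.09695943 -0.27041638  1.50215338]
top 51.56178443220078 254.36140060956217 180.52975734321302 [[ 9.36495896e-04 -9.99894108e-01 -1.45222758e-02]
 [-9.94139636e-01  6.38942594e-04 -1.08101695e-01]
 [ 1.08099526e-01  1.45384068e-02 -9.94033766e-01]] [-0.01487825  0.52237209  1.22626262]
```

View pics/scene0.png

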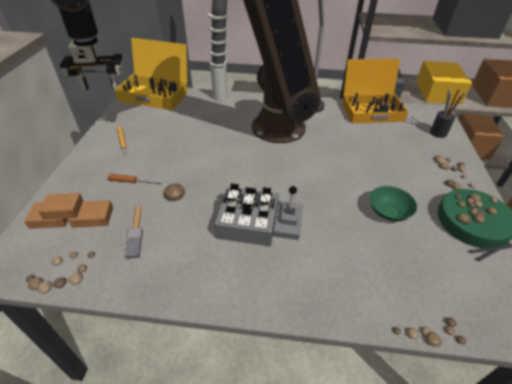

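View pics/top0.png

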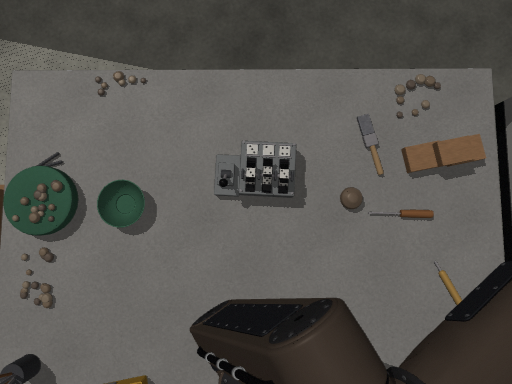

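```bash
python3 - <<'E'
import cv2, numpy as np
a=cv2.imread('pics/top0.png')[130:205,205:305];b=cv2.imread('pics/scene0.png')[175:250,205:310]
a=cv2.resize(a,(780,585),interpolation=cv2.INTER_CUBIC);cv2.imwrite('pics/a.png',np.clip(a*1.3,0,255).astype('u1'))
cv2.imwrite('pics/b.png',cv2.resize(b,(798,570),interpolation=cv2.INTER_CUBIC))
E
```

```text
(no output)
```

View pics/a.png

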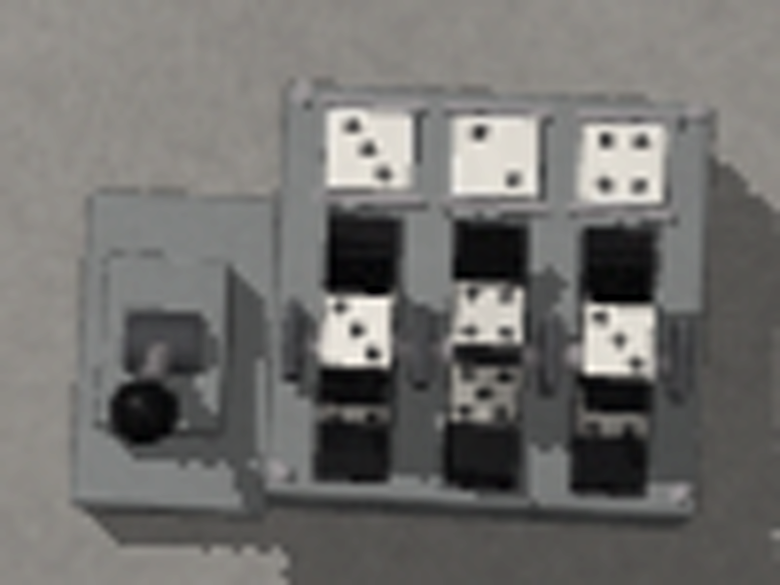

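View pics/b.png

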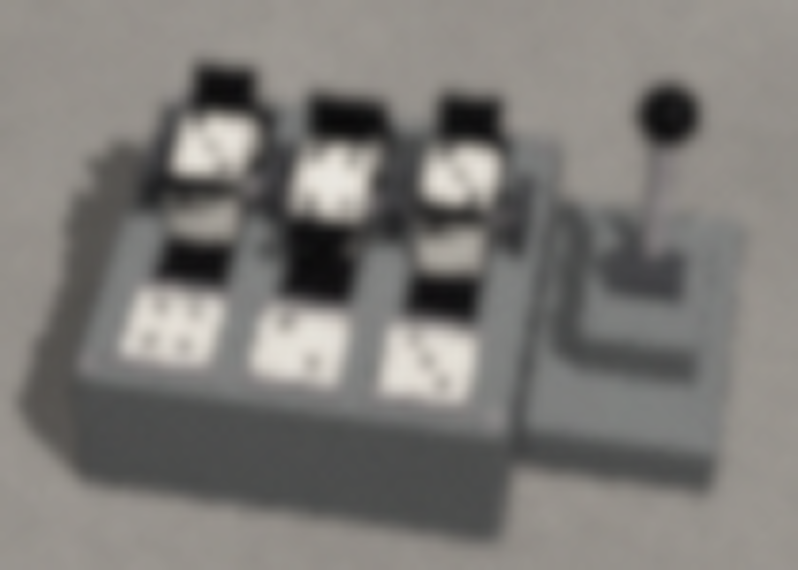

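```bash
cat > h.py <<'E'
import cv2, numpy as np
def cam(f):
    F=192/np.tan(np.radians(float(f['fovy']))/2);R=f['R'];C=-R.T@f['t']
    def ray(u,v): return C,R.T@np.array([(u-f['cx'])/F,(v-f['cy'])/F,1.])
    def proj(X): c=R@np.asarray(X)+f['t'];return np.array([F*c[0]/c[2]+f['cx'],F*c[1]/c[2]+f['cy']])
    return ray,proj
def onz(r,z): C,d=r;return C+d*(z-C[2])/d[2]
def bank(f):  # from the three white plates, top view
    ray,_=cam(f);g=cv2.cvtColor(f['color'],cv2.COLOR_BGR2GRAY)[120:205,235:305]
    m=cv2.morphologyEx((g>150).astype('u1'),cv2.MORPH_CLOSE,np.ones((3,3)))
    n,_,st,c=cv2.connectedComponentsWithStats(m)
    k=[i for i in range(1,n) if 60<st[i,4]<200]; k=sorted(sorted(k,key=lambda i:c[i][1])[:3],key=lambda i:c[i][0])
    P=[]
    for i in k: # box centre, dots do not bias it
        pts=cv2.findContours((_==i).astype('u1'),0,1)[0][0];(u,v),s,a=cv2.minAreaRect(pts);P.append(onz(ray(u+235,v+120),.074)[:2])
    P=np.array(P);d=P[0]-P[2];yaw=np.arctan2(-d[0],d[1])
    ex=np.array([np.cos(yaw),np.sin(yaw)]);return P.mean(0)-.078*ex,yaw,P
def toworld(B,yaw,p): 
    c,s=np.cos(yaw),np.sin(yaw);return np.array([B[0]+c*p[0]-s*p[1],B[1]+s*p[0]+c*p[1],p[2]])
E
python3 - <<'E'
from h import *
f=dict(np.load('pics/top0.npz'));B,yaw,P=bank(f);print(B,yaw,P)
ray,proj=cam(f);print('C',ray(0,0)[0])
g=cv2.cvtColor(f['color'],cv2.COLOR_BGR2GRAY).astype(float)
G=[]
for y in(.05,0,-.05):
    # brightness profile up the centre strip of each wheel; as if at axle height +35
    row=[]
    xs=np.arange(-.07,.062,.001)
    for x in xs:
        v=[]
        for dy in(-.008,-.004,0,.004,.008):
            p=proj(toworld(B,yaw,(x,y+dy,.110)));v.append(cv2.getRectSubPix(g.astype('f4'),(1,1),tuple(map(float,p)))[0,0])
        row.append(np.mean(v))
    row=np.array(row);print(y)
    for x,a,b in zip(xs,row,row[1:]):
        pass
    # edges at level 90 / 50, reported as point on radius-50 cylinder
    for T in (50,110):
      for i in range(len(row)-1):
        if (row[i]-T)*(row[i+1]-T)<0:
            x=xs[i]+.001*(T-row[i])/(row[i+1]-row[i])
            C,d=ray(*proj(toworld(B,yaw,(x,y,.110))))
            R2=np.array([[np.cos(yaw),np.sin(yaw)],[-np.sin(yaw),np.cos(yaw)]])
            c=np.array([*(R2@(C[:2]-B))[:1],C[2]-.075]);e=np.array([*(R2@d[:2])[:1],d[2]])
            q=np.roots([e@e,2*c@e,c@c-.05**2]);
            ph=None
            if np.isreal(q).all(): p=c+e*q.real.min();ph=np.arctan2(p[0],p[1]).round(3)
            print(T,'up' if row[i+1]>row[i] else 'down','x@110 %.4f'%x,'phi',ph)
E
```

```text
[ 0.53518439 -0.05207291] -0.06515022647607834 [[ 0.61621691 -0.00813404]
 [ 0.61301706 -0.05717941]
 [ 0.60982277 -0.10613965]]
C [ 0.38676632 -0.03303835  1.27519969]
0.05
50 down x@110 -0.0682 phi None
50 up x@110 -0.0641 phi None
50 down x@110 -0.0568 phi None
50 up x@110 -0.0332 phi -0.732
50 down x@110 -0.0281 phi -0.613
50 up x@110 -0.0139 phi -0.313
50 down x@110 0.0152 phi 0.27
50 up x@110 0.0451 phi None
110 up x@110 -0.0125 phi -0.284
110 down x@110 0.0136 phi 0.237
110 up x@110 0.0551 phi None
0
50 down x@110 -0.0673 phi None
50 up x@110 -0.0637 phi None
50 down x@110 -0.0570 phi None
50 up x@110 -0.0315 phi -0.691
50 down x@110 -0.0098 phi -0.231
50 up x@110 -0.0023 phi -0.084
50 down x@110 0.0229 phi 0.441
50 up x@110 0.0457 phi None
110 up x@110 -0.0004 phi -0.046
110 down x@110 0.0180 phi 0.33
110 up x@110 0.0554 phi None
-0.05
50 down x@110 -0.0664 phi None
50 up x@110 -0.0630 phi None
50 down x@110 -0.0556 phi None
50 up x@110 -0.0317 phi -0.696
50 down x@110 -0.0244 phi -0.529
50 up x@110 -0.0112 phi -0.258
50 down x@110 0.0178 phi 0.326
50 up x@110 0.0466 phi None
110 up x@110 -0.0094 phi -0.223
110 down x@110 0.0164 phi 0.296
110 up x@110 0.0554 phi None
```

>>> servo_tool([
  {"angular": [0,0,6.4],"xyz": [0,0,0],"claw": 0},
  {"angular": [0,0,6.4],"xyz": [0,0,0],"claw": 0},
  {"angular": [0,0,6.3],"xyz": [0,0,0],"claw": 0},
  {"angular": [0,0,0],"xyz": [-1.0,2.0,0],"claw": 0},
  {"angular": [0,0,0],"xyz": [-2.0,4.2,0],"claw": 0},
  {"angular": [0,0,0],"xyz": [-2.0,4.2,0],"claw": 0},
  {"angular": [0,0,0],"xyz": [-2.0,4.2,0],"claw": 0},
  {"angular": [0,0,0],"xyz": [-2.0,4.2,0],"claw": 0},
  {"angular": [0,0,0],"xyz": [-2.0,4.2,0],"claw": 0},
  {"angular": [0,0,0],"xyz": [-2.0,4.2,0],"claw": 0},
  {"angular": [0,0,0],"xyz": [-2.0,4.2,0],"claw": 0},
  {"angular": [0,0,0],"xyz": [-2.0,4.2,0],"claw": 0},
  {"angular": [0,0,0],"xyz": [-2.0,4.2,0],"claw": 0},
  {"angular": [0,0,0],"xyz": [-2.0,4.2,0],"claw": 0},
  {"angular": [0,0,0],"xyz": [-2.0,4.2,0],"claw": 0},
  {"angular": [0,0,0],"xyz": [-2.0,4.2,0],"claw": 0},
  {"angular": [0,0,0],"xyz": [-2.0,4.2,0],"claw": 0},
  {"angular": [0,0,0],"xyz": [-2.0,4.2,0],"claw": 0},
  {"angular": [0,0,0],"xyz": [-2.0,4.2,0],"claw": 0},
])

```text
t: 2.0
eef_pos: [0.5309, -0.0202, 0.2485]
ee_rot: [3.142, -0.0, 3.077]
force: [1.2, -1.8, 0.1]
width: 0.0007
gripper_force: 0.0
```

```bash
cat >> h.py <<'E'
B0=np.array([.53518,-.05207]);Y0=-.06515
def where(s):
    p=s['eef_pos'];d=p[:2]-B0;c,n=np.cos(Y0),np.sin(Y0)
    print('t',round(s['t'],2),'bank mm',(1000*np.array([c*d[0]+n*d[1],-n*d[0]+c*d[1],p[2]])).round(1),'rot',np.round(s['ee_rot'],3),'F',np.round(s['force'],1),s['width'])
E
python3 -c "
from h import *
from station import monitor
where(monitor.get_state())"
```

```text
t 2.0 bank mm [ -6.4  31.6 248.5] rot [ 3.142 -0.     3.077] F [ 1.2 -1.8  0.1] 0.000665756414389104
```

>>> servo_tool([
  {"angular": [0,0,0],"xyz": [-1.2,1.9,0],"claw": 0},
  {"angular": [0,0,0],"xyz": [0,0,2.5],"claw": 0},
  {"angular": [0,0,0],"xyz": [0,0,3],"claw": 0},
  {"angular": [0,0,0],"xyz": [0,0,3],"claw": 0},
  {"angular": [0,0,0],"xyz": [0,0,2.3],"claw": 0},
  {"angular": [0,0,0],"xyz": [0,0,1.0],"claw": 0},
  {"angular": [0,0,0],"xyz": [0,0,0],"claw": 0},
  {"angular": [0,0,0],"xyz": [0,0,0],"claw": 0},
])

```text
t: 2.8
eef_pos: [0.5443, -0.004, 0.1314]
ee_rot: [-3.142, 0.001, 3.077]
force: [-0.1, 0.2, 0.0]
width: 0.0003
gripper_force: 0.0
```

```bash
python3 -c "
from h import *
from station import monitor,viewer
where(monitor.get_state())
f=viewer.grab_frame('scene')['color'][150:250,200:333]
cv2.imwrite('pics/c.png',cv2.resize(f,(798,600),interpolation=cv2.INTER_CUBIC))"
```

```text
t 2.8 bank mm [  6.   48.6 131.4] rot [-3.142e+00  1.000e-03  3.077e+00] F [-0.1  0.2  0. ] 0.0002647807251238703
```

View pics/c.png

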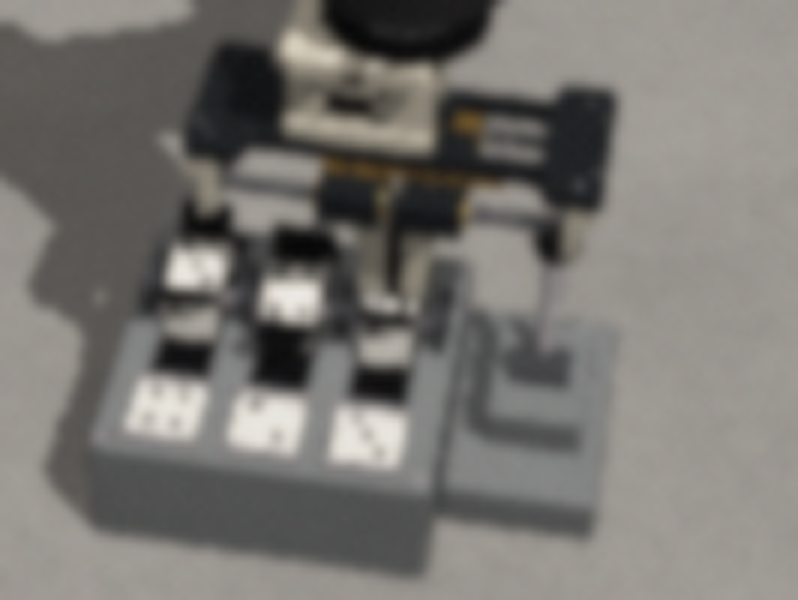

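The closed fingers stand in the left wheel's pocket (fingers at about 395,260 in the crop), clear of the neighbours. Now I push.

>>> servo_tool([
  {"angular": [0,0,0],"xyz": [0.6,0,0],"claw": 0},
  {"angular": [0,0,0],"xyz": [0.5,0,0],"claw": 0},
  {"angular": [0,0,0],"xyz": [0.3,0,0],"claw": 0},
  {"angular": [0,0,0],"xyz": [0.25,0,0],"claw": 0},
  {"angular": [0,0,0],"xyz": [0,0,0],"claw": 0},
  {"angular": [0,0,0],"xyz": [0,0,0],"claw": 0},
  {"angular": [0,0,0],"xyz": [0,0,0],"claw": 0},
])

```text
t: 3.55
eef_pos: [0.5275, -0.0027, 0.1307]
ee_rot: [3.142, 0.0, 3.077]
force: [0.1, -0.1, 1.1]
width: 0.0006
gripper_force: 0.8
```

```bash
python3 -c "
from h import *
from station import monitor,viewer
where(monitor.get_state())"
```

```text
t 3.55 bank mm [-10.9  48.7 130.7] rot [3.142 0.    3.077] F [ 0.1 -0.1  1.1] 0.00058664504362485
```

>>> servo_tool([
  {"angular": [0,0,0],"xyz": [-0.6,0,0],"claw": 0},
  {"angular": [0,0,0],"xyz": [0,0,-3],"claw": 0},
  {"angular": [0,0,0],"xyz": [0,0,-2.5],"claw": 0},
  {"angular": [0,0,0],"xyz": [-1.0,-2.5,0],"claw": 0},
  {"angular": [0,0,0],"xyz": [-1.0,-2.4,0],"claw": 0},
  {"angular": [0,0,0],"xyz": [0,0,0],"claw": 0},
  {"angular": [0,0,0],"xyz": [0,0,3.0],"claw": 0},
  {"angular": [0,0,0],"xyz": [0,0,2.5],"claw": 0},
  {"angular": [0,0,0],"xyz": [0,0,0],"claw": 0},
  {"angular": [0,0,0],"xyz": [0,0,0],"claw": 0},
  {"angular": [0,0,0],"xyz": [0.5,0,0],"claw": 0},
  {"angular": [0,0,0],"xyz": [0.7,0,0],"claw": 0},
  {"angular": [0,0,0],"xyz": [0.7,0,0],"claw": 0},
  {"angular": [0,0,0],"xyz": [0.5,0,0],"claw": 0},
  {"angular": [0,0,0],"xyz": [0.2,0,0],"claw": 0},
  {"angular": [0,0,0],"xyz": [0,0,0],"claw": 0},
  {"angular": [0,0,0],"xyz": [0,0,0],"claw": 0},
])

```text
t: 5.25
eef_pos: [0.524, -0.0517, 0.1307]
ee_rot: [-3.142, -0.0, 3.077]
force: [0.6, -0.5, 1.0]
width: 0.0004
gripper_force: 0.5
```

>>> servo_tool([
  {"angular": [0,0,0],"xyz": [-0.6,0,0],"claw": 0},
  {"angular": [0,0,0],"xyz": [0,0,-3],"claw": 0},
  {"angular": [0,0,0],"xyz": [0,0,-2.5],"claw": 0},
  {"angular": [0,0,0],"xyz": [-2.7,0,0],"claw": 0},
  {"angular": [0,0,0],"xyz": [-2.8,0,0],"claw": 0},
  {"angular": [0,0,0],"xyz": [0,0,0],"claw": 0},
])

```text
t: 5.85
eef_pos: [0.5877, -0.0559, 0.1849]
ee_rot: [-3.141, 0.0, 3.077]
force: [-1.1, -0.9, -0.5]
width: 0.0003
gripper_force: 0.0
```

```bash
python3 -c "
from h import *
from station import monitor,viewer
where(monitor.get_state())
f=viewer.grab_frame('scene')['color'][165:255,205:325]
cv2.imwrite('pics/d.png',cv2.resize(f,(800,600),interpolation=cv2.INTER_CUBIC))"
```

```text
t 5.85 bank mm [ 52.7  -0.4 184.9] rot [-3.141  0.     3.077] F [-1.1 -0.9 -0.5] 0.00032136648774071426
```

View pics/d.png

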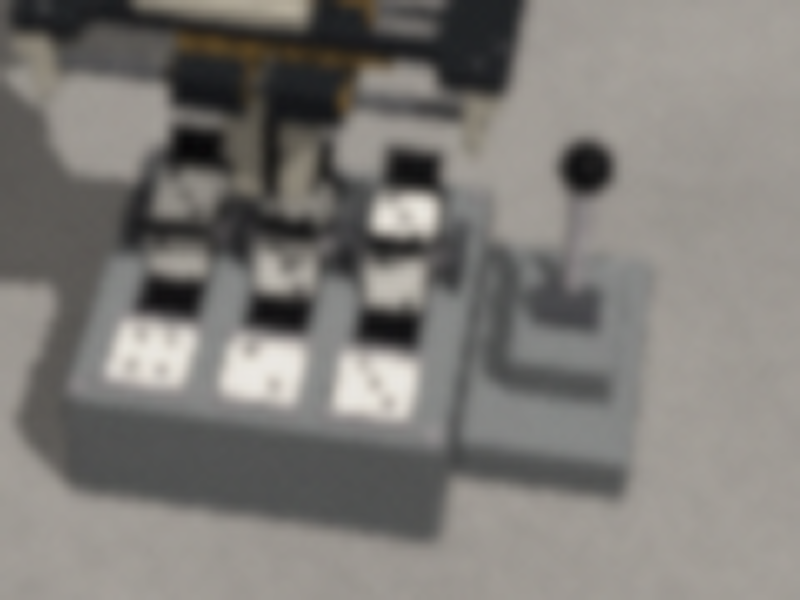

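>>> servo_tool([
  {"angular": [0,0,0],"xyz": [0,0,3],"claw": 0},
  {"angular": [0,0,0],"xyz": [0,0,2.5],"claw": 0},
  {"angular": [0,0,0],"xyz": [0,0,0],"claw": 0},
  {"angular": [0,0,0],"xyz": [0,0,0],"claw": 0},
  {"angular": [0,0,0],"xyz": [0.8,0,0],"claw": 0},
  {"angular": [0,0,0],"xyz": [0.8,0,0],"claw": 0},
  {"angular": [0,0,0],"xyz": [0.8,0,0],"claw": 0},
  {"angular": [0,0,0],"xyz": [0.8,0,0],"claw": 0},
  {"angular": [0,0,0],"xyz": [0.8,0,0],"claw": 0},
  {"angular": [0,0,0],"xyz": [0.8,0,0],"claw": 0},
  {"angular": [0,0,0],"xyz": [0.6,0,0],"claw": 0},
  {"angular": [0,0,0],"xyz": [0.5,0,0],"claw": 0},
  {"angular": [0,0,0],"xyz": [0.2,0,0],"claw": 0},
  {"angular": [0,0,0],"xyz": [0,0,0],"claw": 0},
  {"angular": [0,0,0],"xyz": [0,0,0],"claw": 0},
])

```text
t: 7.4
eef_pos: [0.5237, -0.0518, 0.1303]
ee_rot: [-3.141, -0.001, 3.077]
force: [-0.5, -0.5, -0.7]
width: 0.0004
gripper_force: 0.1
```

```bash
python3 -c "
from h import *
from station import monitor,viewer
where(monitor.get_state())"
```

```text
t 7.4 bank mm [-11.5  -0.5 130.3] rot [-3.141e+00 -1.000e-03  3.077e+00] F [-0.5 -0.5 -0.7] 0.0004273691449474006
```

>>> servo_tool([
  {"angular": [0,0,0],"xyz": [-0.6,0,0],"claw": 0},
  {"angular": [0,0,0],"xyz": [0,0,-3],"claw": 0},
  {"angular": [0,0,0],"xyz": [0,0,-2.5],"claw": 0},
  {"angular": [0,0,0],"xyz": [-2.7,0,0],"claw": 0},
  {"angular": [0,0,0],"xyz": [-2.8,0,0],"claw": 0},
  {"angular": [0,0,0],"xyz": [0,0,0],"claw": 0},
  {"angular": [0,0,0],"xyz": [0,0,3],"claw": 0},
  {"angular": [0,0,0],"xyz": [0,0,2.5],"claw": 0},
  {"angular": [0,0,0],"xyz": [0,0,0],"claw": 0},
  {"angular": [0,0,0],"xyz": [0,0,0],"claw": 0},
])

```text
t: 8.4
eef_pos: [0.5849, -0.0559, 0.1305]
ee_rot: [-3.141, -0.001, 3.077]
force: [0.3, 0.2, 0.2]
width: 0.0007
gripper_force: 0.0
```

```bash
python3 -c "
from h import *
from station import monitor,viewer
where(monitor.get_state())"
```

```text
t 8.4 bank mm [ 49.8  -0.6 130.5] rot [-3.141e+00 -1.000e-03  3.077e+00] F [0.3 0.2 0.2] 0.0006531535164434538
```

>>> servo_tool([
  {"angular": [0,0,0],"xyz": [0.8,0,0],"claw": 0},
  {"angular": [0,0,0],"xyz": [0.8,0,0],"claw": 0},
  {"angular": [0,0,0],"xyz": [0.8,0,0],"claw": 0},
  {"angular": [0,0,0],"xyz": [0.8,0,0],"claw": 0},
  {"angular": [0,0,0],"xyz": [0.8,0,0],"claw": 0},
  {"angular": [0,0,0],"xyz": [0.8,0,0],"claw": 0},
  {"angular": [0,0,0],"xyz": [0.6,0,0],"claw": 0},
  {"angular": [0,0,0],"xyz": [0.4,0,0],"claw": 0},
  {"angular": [0,0,0],"xyz": [0.2,0,0],"claw": 0},
  {"angular": [0,0,0],"xyz": [0,0,0],"claw": 0},
  {"angular": [0,0,0],"xyz": [0,0,0],"claw": 0},
])

```text
t: 9.5
eef_pos: [0.5247, -0.0519, 0.1303]
ee_rot: [-3.141, -0.001, 3.077]
force: [0.7, 0.5, 0.5]
width: 0.0003
gripper_force: 0.2
```

>>> servo_tool([
  {"angular": [0,0,0],"xyz": [-0.6,0,0],"claw": 0},
  {"angular": [0,0,0],"xyz": [0,0,-3],"claw": 0},
  {"angular": [0,0,0],"xyz": [0,0,-2.5],"claw": 0},
  {"angular": [0,0,0],"xyz": [2.0,-2.5,0],"claw": 0},
  {"angular": [0,0,0],"xyz": [2.1,-2.5,0],"claw": 0},
  {"angular": [0,0,0],"xyz": [0,0,0],"claw": 0},
  {"angular": [0,0,0],"xyz": [0,0,3],"claw": 0},
  {"angular": [0,0,0],"xyz": [0,0,2.5],"claw": 0},
  {"angular": [0,0,0],"xyz": [0,0,0],"claw": 0},
  {"angular": [0,0,0],"xyz": [0,0,0],"claw": 0},
])

```text
t: 10.5
eef_pos: [0.4873, -0.0995, 0.1307]
ee_rot: [-3.141, -0.001, 3.077]
force: [0.2, 0.3, 0.8]
width: 0.0006
gripper_force: 0.0
```

```bash
python3 -c "
from h import *
from station import monitor,viewer
where(monitor.get_state())"
```

```text
t 10.5 bank mm [-44.7 -50.5 130.7] rot [-3.141e+00 -1.000e-03  3.077e+00] F [0.2 0.3 0.8] 0.0005601427173880342
```

Push to +10, then retreat towards the robot's right and look.

>>> servo_tool([
  {"angular": [0,0,0],"xyz": [-0.8,0,0],"claw": 0},
  {"angular": [0,0,0],"xyz": [-0.8,0,0],"claw": 0},
  {"angular": [0,0,0],"xyz": [-0.8,0,0],"claw": 0},
  {"angular": [0,0,0],"xyz": [-0.8,0,0],"claw": 0},
  {"angular": [0,0,0],"xyz": [-0.8,0,0],"claw": 0},
  {"angular": [0,0,0],"xyz": [-0.6,0,0],"claw": 0},
  {"angular": [0,0,0],"xyz": [-0.5,0,0],"claw": 0},
  {"angular": [0,0,0],"xyz": [-0.3,0,0],"claw": 0},
  {"angular": [0,0,0],"xyz": [-0.1,0,0],"claw": 0},
  {"angular": [0,0,0],"xyz": [0,0,0],"claw": 0},
  {"angular": [0,0,0],"xyz": [0,0,0],"claw": 0},
])

```text
t: 11.6
eef_pos: [0.5421, -0.103, 0.1308]
ee_rot: [3.141, 0.001, 3.077]
force: [-0.3, -0.1, 0.3]
width: 0.0007
gripper_force: 0.2
```

>>> servo_tool([
  {"angular": [0,0,0],"xyz": [0.6,0,0],"claw": 0},
  {"angular": [0,0,0],"xyz": [0,0,-3],"claw": 0},
  {"angular": [0,0,0],"xyz": [0,0,-3],"claw": 0},
  {"angular": [0,0,0],"xyz": [0,-3,-3],"claw": 0},
  {"angular": [0,0,0],"xyz": [0,-4,-2],"claw": 0},
  {"angular": [0,0,0],"xyz": [0,-4,0],"claw": 0},
  {"angular": [0,0,0],"xyz": [0,-4,0],"claw": 0},
  {"angular": [0,0,0],"xyz": [0,-4,0],"claw": 0},
  {"angular": [0,0,0],"xyz": [0,-4,0],"claw": 0},
  {"angular": [0,0,0],"xyz": [0,-4,0],"claw": 0},
  {"angular": [0,0,0],"xyz": [0,0,0],"claw": 0},
])

```text
t: 12.7
eef_pos: [0.5174, -0.3758, 0.24]
ee_rot: [-3.141, -0.0, 3.073]
force: [-0.1, 0.1, 0.6]
width: 0.0004
gripper_force: 0.0
```

```bash
cat > ang.py <<'E'
from h import *
from station import monitor,viewer
where(monitor.get_state())
import sys
f=viewer.grab_frame('top');np.savez('pics/last.npz',**f)
ray,proj=cam(f);B,yaw=B0,Y0
a=f['color'][130:205,205:305];cv2.imwrite(sys.argv[1],cv2.resize(a,(780,585),interpolation=cv2.INTER_CUBIC))
g=cv2.cvtColor(f['color'],cv2.COLOR_BGR2GRAY).astype('f4')
print(g[0:2].mean())
for y in(.05,0,-.05):
    xs=np.arange(-.06,.06,.001)
    row=np.array([np.mean([cv2.getRectSubPix(g,(1,1),tuple(map(float,proj(toworld(B,yaw,(x,y+dy,.110))))))[0,0] for dy in(-.008,-.004,0,.004,.008)]) for x in xs])
    out=[]
    for T in (50,):
      for i in range(len(row)-1):
        if (row[i]-T)*(row[i+1]-T)<0:
            x=xs[i]+.001*(T-row[i])/(row[i+1]-row[i])
            C,d=ray(*proj(toworld(B,yaw,(x,y,.110))))
            ex=np.array([np.cos(yaw),np.sin(yaw)])
            c=np.array([ex@(C[:2]-B),C[2]-.075]);e=np.array([ex@d[:2],d[2]])
            q=np.roots([e@e,2*c@e,c@c-.05**2])
            if np.isreal(q).all(): p=c+e*q.real.min();out.append(('up' if row[i+1]>row[i] else 'dn',round(float(np.arctan2(*p)),3)))
    print(y,out)
E
python3 ang.py pics/e.png
```

```text
t 12.7 bank mm [   3.3 -324.2  240. ] rot [-3.141 -0.     3.073] F [-0.1  0.1  0.6] 0.0003668727320749186
76.03516
0.05 [('up', -0.376), ('dn', 0.25), ('up', 1.248)]
0 [('up', -0.372), ('dn', 0.255)]
-0.05 [('up', -0.359), ('dn', 0.265)]
```

View pics/e.png

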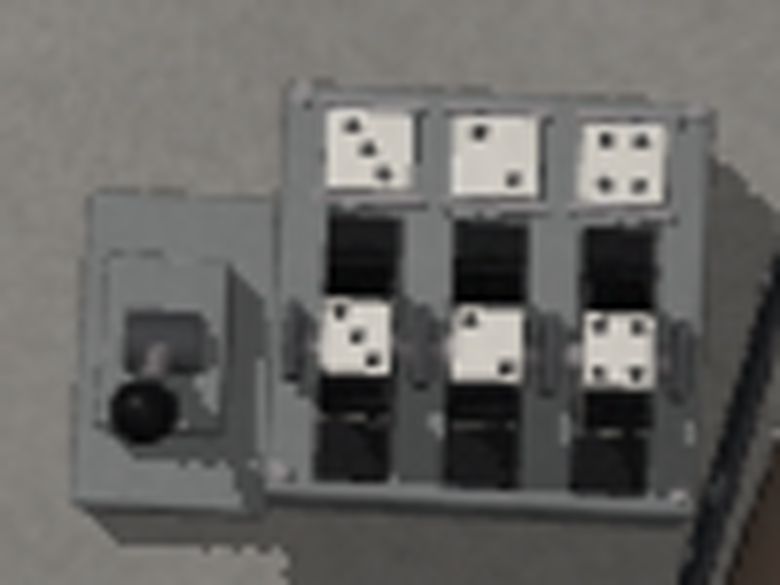

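The top view shows wheels 3, 2, 4 (white faces at about 355,338 / 487,343 / 618,348), matching plates 3, 2, 4. Each face is centred on the axle to within about 0.4 mm, so all three are level. The lever is next.

>>> servo_tool([
  {"angular": [0,0,0],"xyz": [0.5,3.5,0],"claw": 0},
  {"angular": [0,0,0],"xyz": [0.6,3.8,0],"claw": 0},
  {"angular": [0,0,0],"xyz": [0.6,3.8,0],"claw": 0},
  {"angular": [0,0,0],"xyz": [0.6,3.8,0],"claw": 0},
  {"angular": [0,0,0],"xyz": [0.6,3.8,0],"claw": 0},
  {"angular": [0,0,0],"xyz": [0.6,3.8,0],"claw": 0},
  {"angular": [0,0,0],"xyz": [0.6,3.8,0],"claw": 0},
  {"angular": [0,0,0],"xyz": [0.6,3.8,0],"claw": 0},
  {"angular": [0,0,0],"xyz": [0.6,3.8,0],"claw": 0},
  {"angular": [0,0,0],"xyz": [0.6,3.8,0],"claw": 0},
  {"angular": [0,0,0],"xyz": [0.7,3.8,0],"claw": 0},
  {"angular": [0,0,0],"xyz": [0.7,3.5,0],"claw": 0},
  {"angular": [0,0,0],"xyz": [0,0,0],"claw": 0},
  {"angular": [0,0,0],"xyz": [0,0,0],"claw": 0},
])

```text
t: 14.15
eef_pos: [0.4739, 0.0829, 0.2408]
ee_rot: [3.141, 0.001, 3.08]
force: [0.5, 0.3, 0.4]
width: 0.0007
gripper_force: 0.0
```

```bash
python3 -c "
from h import *
from station import monitor,viewer
where(monitor.get_state())"
```

```text
t 14.15 bank mm [-69.9 130.7 240.8] rot [3.141e+00 1.000e-03 3.080e+00] F [0.5 0.3 0.4] 0.0006585049719102489
```

Down 11.5 cm, then push 8.2 cm to x = +12.

>>> servo_tool([
  {"angular": [0,0,0],"xyz": [0,-0.3,3],"claw": 0},
  {"angular": [0,0,0],"xyz": [0,0,3.5],"claw": 0},
  {"angular": [0,0,0],"xyz": [0,0,3.5],"claw": 0},
  {"angular": [0,0,0],"xyz": [0,0,1.5],"claw": 0},
  {"angular": [0,0,0],"xyz": [0,0,0],"claw": 0},
  {"angular": [0,0,0],"xyz": [-0.8,0,0],"claw": 0},
  {"angular": [0,0,0],"xyz": [-0.8,0,0],"claw": 0},
  {"angular": [0,0,0],"xyz": [-0.8,0,0],"claw": 0},
  {"angular": [0,0,0],"xyz": [-0.8,0,0],"claw": 0},
  {"angular": [0,0,0],"xyz": [-0.8,0,0],"claw": 0},
  {"angular": [0,0,0],"xyz": [-0.8,0,0],"claw": 0},
  {"angular": [0,0,0],"xyz": [-0.8,0,0],"claw": 0},
  {"angular": [0,0,0],"xyz": [-0.8,0,0],"claw": 0},
  {"angular": [0,0,0],"xyz": [-0.7,0,0],"claw": 0},
  {"angular": [0,0,0],"xyz": [-0.6,0,0],"claw": 0},
  {"angular": [0,0,0],"xyz": [-0.5,0,0],"claw": 0},
  {"angular": [0,0,0],"xyz": [0,0,0],"claw": 0},
  {"angular": [0,0,0],"xyz": [0,0,0],"claw": 0},
])

```text
t: 15.95
eef_pos: [0.5522, 0.0727, 0.1244]
ee_rot: [-3.14, -0.008, 3.076]
force: [-15.5, 3.1, 6.9]
width: 0.0004
gripper_force: 9.0
```

```bash
python3 -c "
from h import *
from station import monitor,viewer
where(monitor.get_state())"
```

```text
t 15.95 bank mm [  8.8 125.6 124.4] rot [-3.14  -0.008  3.076] F [-15.5   3.1   6.9] 0.0004276900274484243
```

>>> servo_tool([
  {"angular": [0,0,0],"xyz": [1.0,0,0],"claw": 0},
  {"angular": [0,0,0],"xyz": [1.0,0,0],"claw": 0},
  {"angular": [0,0,0],"xyz": [0,0,-3],"claw": 0},
  {"angular": [0,0,0],"xyz": [0,0,-4],"claw": 0},
  {"angular": [0,0,0],"xyz": [0,0,-4],"claw": 0},
  {"angular": [0,0,0],"xyz": [0,4,-1],"claw": 0},
  {"angular": [0,0,0],"xyz": [0,4,0],"claw": 0},
  {"angular": [0,0,0],"xyz": [0,4,0],"claw": 0},
  {"angular": [0,0,0],"xyz": [0,4,0],"claw": 0},
  {"angular": [0,0,0],"xyz": [0,4,0],"claw": 0},
  {"angular": [0,0,0],"xyz": [0,4,0],"claw": 0},
  {"angular": [0,0,0],"xyz": [0,0,0],"claw": 0},
  {"angular": [0,0,0],"xyz": [0,0,0],"claw": 0},
])

```text
t: 17.25
eef_pos: [0.5514, 0.3152, 0.2452]
ee_rot: [-3.141, 0.0, 3.079]
force: [-0.0, -0.0, -0.0]
width: 0.0003
gripper_force: 0.0
```

```bash
python3 ang.py pics/g.png
```

```text
t 17.25 bank mm [ -7.7 367.6 245.2] rot [-3.141  0.     3.079] F [-0. -0. -0.] 0.0003338712019371708
65.35156
0.05 [('up', -0.372), ('dn', 0.245)]
0 [('up', -0.367), ('dn', 0.25)]
-0.05 [('up', -0.353), ('dn', 0.261)]
```

View pics/g.png

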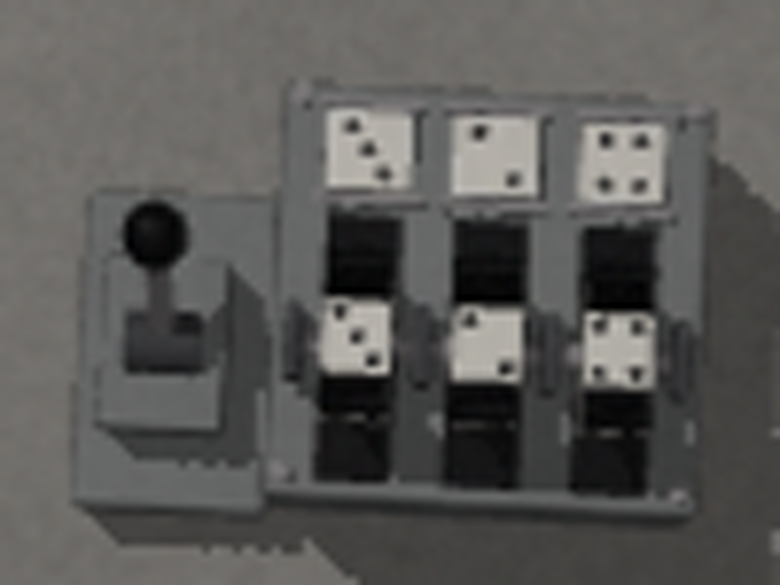

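The ball is now at the far end (crop 156,234) and the wheels are unchanged. I'll check the lever angle and hand in if it is fully over.

```bash
python3 - <<'E'
from h import *
from station import order
ray,_=cam(dict(np.load('pics/last.npz')))
p=onz(ray(204.5+156/7.8,129.5+234/7.8),.1134);d=p[:2]-B0
x=np.cos(Y0)*d[0]+np.sin(Y0)*d[1];a=np.arcsin(x/.07)+.5;print(x,a)
if a>.93: print(order.job_done())
E
```

```text
0.03242163327239658 0.9815643603280574
the job is handed in; nothing more can be done
None
```

The wheels are set to 3, 2 and 4 (left, middle, right) to match their plates. The lever was then thrown fully over (about 0.98 of 1.0 rad by camera, pushed against its stop), and the job is handed in at about 17 s.

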